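# Gauge two bored holes of a sprayed door sample

### The job

A white sprayed door sample rides on a two-way slide table under a fixed gauge probe that reads the paint build-up in its bored holes. By the table's upright black post, bring the large round hinge hole centrally under the probe tip and keep it still there for two seconds, then bring the small round hole centrally under the tip and leave it there, with the post released. The oblong slot is not measured.

Things in the scene. Friction and masses are not known exactly. Their poses are not given: they have to be found in the camera images.
- post (a point): Black upright round post, 25 mm diameter, on the near end of the slide table: moves table and sample. Point on its axis, 100 mm above the work surface; post top at 120 mm, table plate at 58, post's 34 mm foot up to 67; sample edge 45 mm from the axis. The table only slides level, 60 mm either way along the stand's x, 65 along y, dragging about 2 N plus 10 N per m/s; it stays where left.
- big_hole (a point): Centre of the large round hinge hole, 35 mm diameter, brown wood inside, at the top face (74 mm above the work surface) of the white sample, 200 x 190 x 16 mm, fixed on the slide table. In the stand's axes it lies 190 mm further along x and 50 mm further along y than the post. It can be slid to the tip well within travel.
- small_hole (a point): Centre of the small round hole, 15 mm diameter, brown wood inside, at the sample's top face (74 mm above the work surface). In the stand's axes it lies 170 mm further along x and 50 mm less along y than the post. It can be slid to the tip well within travel. The oblong slot, 14 x 60 mm, nearer the post, is not used.
- probe_tip (a point): Tip of the fixed pointed steel probe, 90 mm above the work surface. Its 16 mm black holder hangs from a level aluminium arm (top at 175 mm incl. holder) that runs to a 22 mm column on the far side, 185 mm from the tip along the stand's x; column top 182 mm. The stand's x points away from the robot, y to the left, turned by up to 0.25 rad; this point has its axes.

How it is judged:
By the outcome, as a careful person would: the job done as asked, in the order asked, and still so for the second after the job is handed in, with the robot touching nothing.
It also fails if it takes over 38 s, if anything falls off the work surface, if the arm or the gripper's body presses on something with over 40 N, if the wrist force passes 120 N, or if a joint passes its speed limit or range.

### The arm

A 7-joint arm with a two-finger parallel gripper is mounted at the origin on the work surface. World frame = base frame: x ahead of the robot, y to its left, z up, the work surface at z = 0. Lengths are in m, angles in rad, forces in N, time in s.
With the tool pointing down it reaches from about 0.425 to 1.025 m from the base axis. Payload 9.4 kg.
Tool frame: the origin (TCP) lies at the very end of the fingers, on their centre line; the grasp point (between the pads) lies robot.hold_point_z behind it (robot.hold_point_z is the distance from the TCP to the grasp point, in m); z points along the fingers, y is the line along which they close (so a half turn about z gives the same grasp; the last joint's range is limited). The gripper opens to 93 mm and grips with 3 to 60 N. Pads are 15 mm wide; open, the fingers measure 128 mm over their backs; the gripper's body (75 mm by 188 mm) begins 65 mm behind the grasp point.
Start: joints at [-1.327, 0.599, -0.003, 1.599, 0.002, 0.943, -0.08], TCP at [0.229, 0.688, 0.219] pointing down, gripper open.
Joint ranges: [-2.57, 2.57], [-0.35, 1.97], [-1.29, 1.29], [0.11, 2.56], [-1.05, 4.19], [0.11, 1.86], [-2.63, 2.63]. Speed limits (rad/s): [2.22, 2.22, 3.01, 3.01, 3.14, 3.14, 3.14].

### API

Orientations are given as a 3x3 rotation matrix whose columns are the frame's x, y, z axes.
In Python, from workcell import robot, cams gives the robot as it stands. The module is installed in compiled form; this text tells all that it offers.
- The arm moves only by the tool drive_tool, never from a script. Its argument "targets" is a list of rows, each an object of numbers: "x", "y", "z": the shift along the tool's x, y, z in m; "ax", "ay", "az": the turn, a rotation vector about the tool's x, y, z in degrees; "fingers": the opening, from 0 (shut) to 1 (fully open). A call has 1 to 20 rows; each row shifts and turns the commanded pose from where the row before left it, along the tool's axes as they then stand; what a row does not reach is not made up. A row lasts 1/12 s, in which the tool goes at most 41.7 mm and 7.16 degrees, less where a joint would pass 70% of its speed; a pose out of reach is approached as far as the arm can. A call is refused whole if a number of a shift passes 0.0417 or a number of a turn 7.16, either way. A call with a gripper value outside its range is refused whole. The fingers move at their own pace and stop on an object; "newtons" is the grip in N (left out, the last holds). Time passes only in rows, so rows that do not move let the fingers close. It gives the time, the measured TCP pose, the force, the opening and the grip force at its end, in the units of the state.
- robot.observe(): the state, without advancing time (a new reading comes with each control period).
- cams.read_camera(name): name is "scene" or "top" or "wrist"; returns (picture, depth): 480x640x3 uint8, blue, green, red; 480x640 float32, m along the optical axis (not along the pixel's ray), 0 where there is no reading.
- cams.calibration(name): a dict with "fx", "fy", "cx", "cy" (pixels), "rvec" (rotation vector, rad) and "tvec" (3), from world to camera coordinates, as OpenCV has them. Camera axes: x right, y down, z forward; pixel columns grow to the right and rows downward; lengths in m; the calibration is good to about 2 mm. A picture is of the moment at which its call begins: read the wrist's pose just before it. calibration takes no time and is no camera call; for the wrist camera it gives the pose at the moment of the call.
- robot.hand_in(): hands the job in; it is judged then, once.
The state is a dict: "t": time; "joint_pos": joint angles; "dq": joint speeds; "joint_efforts": joint torques, N m; "position": TCP position; "eef_rot": TCP orientation; "wrist_force": force on the tool from outside, world axes, zero at the start; "wrist_torque": the same for the moment, N m; "grip_width": finger opening in m; "grasp_force": force on a finger pad.
Only numpy, scipy, OpenCV 4.12 (cv2) and the standard library are available. Lean on these libraries where they do the work, as an engineer would, in place of code of your own. Each camera call takes 0.05 s, during which the arm holds its last target. There are 200 camera calls.

## Working session

There is one attempt and no reset: what is moved stays moved. The work goes in short steps, Python scripts to look and compute and a tool call to move; the robot and the scene stay as the last step left them, time stands still between calls to the robot, and variables do not carry over. Pictures are saved under pics/ and viewed, at most 10 in all, crops included, and the job is handed in when it is done.

Besides the shell and the picture viewer there is one more tool, called after ">>>" as name(argument=value, ...), one argument or row to a line, values as JSON. drive_tool: Moves the arm, as the interface text tells. Its arguments: {"type":"object","properties":{"targets":{"type":"array","items":{"type":"object","properties":{"x":{"type":"number"},"y":{"type":"number"},"z":{"type":"number"},"ax":{"type":"number"},"ay":{"type":"number"},"az":{"type":"number"},"fingers":{"type":"number"}}}},"newtons":{"type":"number"}},"required":["targets"]}

```bash
mkdir -p pics
cat > h.py <<'E'
import numpy as np, cv2
from workcell import robot, cams
def cal(n):
    c=cams.calibration(n); K=np.array([[c['fx'],0,c['cx']],[0,c['fy'],c['cy']],[0,0,1.]])
    R=cv2.Rodrigues(np.array(c['rvec'],float))[0]; t=np.array(c['tvec'],float).ravel()
    return K,R,t
def ray(n,uv,z,c=None):
    K,R,t=c or cal(n); d=R.T@np.linalg.solve(K,[uv[0],uv[1],1]); o=-R.T@t
    return o+d*(z-o[2])/d[2]
def proj(n,P,c=None):
    K,R,t=c or cal(n); p=K@(R@np.array(P)+t); return p[:2]/p[2]
E
python3 - <<'E'
from h import *
s=robot.observe();print(s['t'],s['position'],s['eef_rot'],robot.hold_point_z,s['grip_width'])
for n in('scene','top'):
    p,d=cams.read_camera(n);cv2.imwrite(f'pics/{n}0.png',p);np.save(n+'_d.npy',d)
    K,R,t=cal(n);print(n,K[0,0],-R.T@t,R[2])
E
```

```text
0.0 [0.22846725 0.6875307  0.2177582 ] [[-9.49000593e-01  3.15274083e-01 -3.55325657e-04]
 [ 3.15274249e-01  9.48999359e-01 -1.53785651e-03]
 [-1.47642481e-04 -1.57145177e-03 -9.99998754e-01]] 0.0188 0.0930552470016518
scene 550.3688108076303 [1.03323877 0.23035424 0.73288155] [-0.53662525 -0.26671272 -0.80056084]
top 465.4545948308894 [0.57575329 0.0478866  0.77386071] [ 0.07225337 -0.01795125 -0.99722475]
```

View pics/scene0.png

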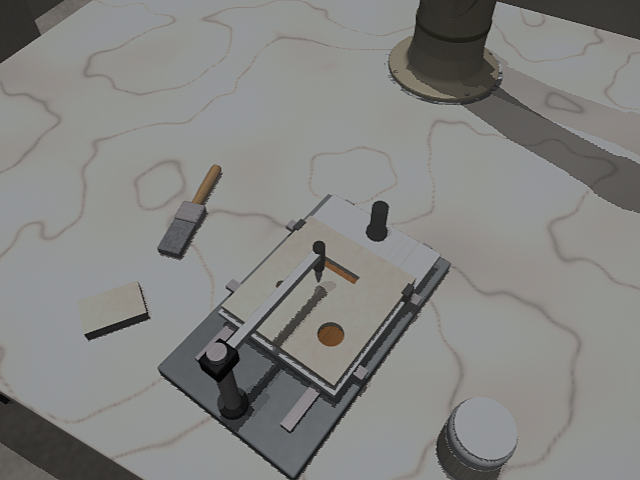

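View pics/top0.png

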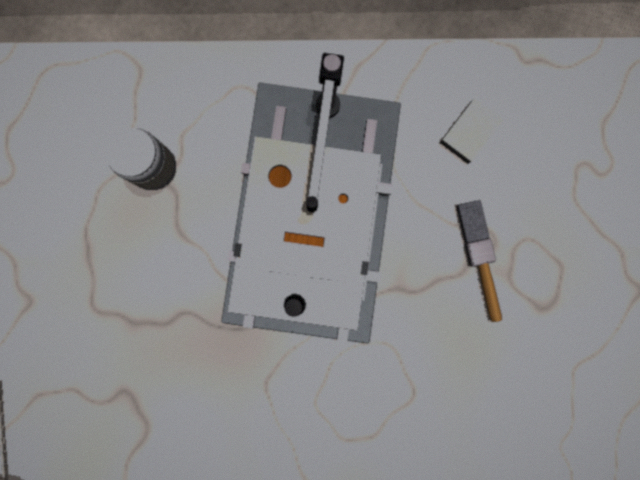

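Scene: post about (378,220), big hole (330,334), small hole (280,285), probe tip about (319,280). Top: post (294,305), big hole (280,176), small hole (343,198), probe holder (312,204).

```bash
cat >> h.py <<'E'
def holes(n,p,lo=40):
    hsv=cv2.cvtColor(p,cv2.COLOR_BGR2HSV); m=cv2.inRange(hsv,(5,110,40),(22,255,255))
    cs,_=cv2.findContours(m,cv2.RETR_EXTERNAL,cv2.CHAIN_APPROX_NONE); out=[]
    for c in cs:
        if cv2.contourArea(c)>lo:
            out.append((cv2.contourArea(c),cv2.minEnclosingCircle(c)[0],cv2.fitEllipse(c)))
    return out
E
python3 - <<'E'
from h import *
for n in('scene','top'):
    p=cv2.imread(f'pics/{n}0.png')
    for a,c,e in holes(n,p): print(n,a,np.round(e[0],1),np.round(e[1],1),ray(n,e[0],.074).round(4))
    g=p.max(2); m=(g<48).astype(np.uint8)
    _,l,st,ce=cv2.connectedComponentsWithStats(m)
    for s,c in zip(st,ce):
        if 30<s[4]<3000 and 200<c[0]<450: print(n,'dark',s,c.round(1))
p=cv2.imread('pics/scene0.png')[230:300,270:350]; a=cv2.resize(p,None,fx=6,fy=6,interpolation=cv2.INTER_NEAREST)
q=cv2.imread('pics/top0.png')[180:230,285:355]; b=cv2.resize(q,(420,300),interpolation=cv2.INTER_NEAREST)
o=np.zeros((420,800,3),np.uint8); o[:,:480]=a; o[:300,480:]=b[:,:320]; cv2.imwrite('pics/c1.png',cv2.convertScaleAbs(o,alpha=1.5))
E
```

```text
scene 368.5 [330.2 335.6] [19.3 24.5] [0.7286 0.0945 0.074 ]
scene 153.5 [340.4 272.3] [ 5.  48.7] [0.6328 0.062  0.074 ]
scene dark [366 201  22  40 628] [377.8 221.8]
scene dark [313 241  12  32 254] [319.2 255.4]
scene dark [ 159  269  289  211 1333] [312.8 401.2]
scene dark [401 290  12  16  74] [406.6 297.5]
scene dark [353 317  48  55 293] [375.1 346.9]
scene dark [ 197  328  116   92 2397] [238.3 380.6]
scene dark [439 424  11  18  45] [445.2 432.3]
scene dark [437 439   3  21  35] [437.8 448.9]
top 557.5 [489.6 293.3] [11.  73.9] [ 0.5413 -0.22    0.074 ]
top 294.0 [303.5 239. ] [ 8.6 51.6] [0.6281 0.0585 0.074 ]
top 46.5 [342.7 198.4] [7.4 8.2] [ 0.689 -0.002  0.074]
top 337.5 [279.5 176.1] [20.4 21.2] [0.7247 0.0934 0.074 ]
top dark [320  54  23  64 448] [331.6  82.4]
top dark [312  92  10  53 239] [316.1 114.9]
top dark [306 197  11  16 142] [310.9 204.4]
top dark [285 295  20  20 330] [294.4 304.5]
```

View pics/c1.png

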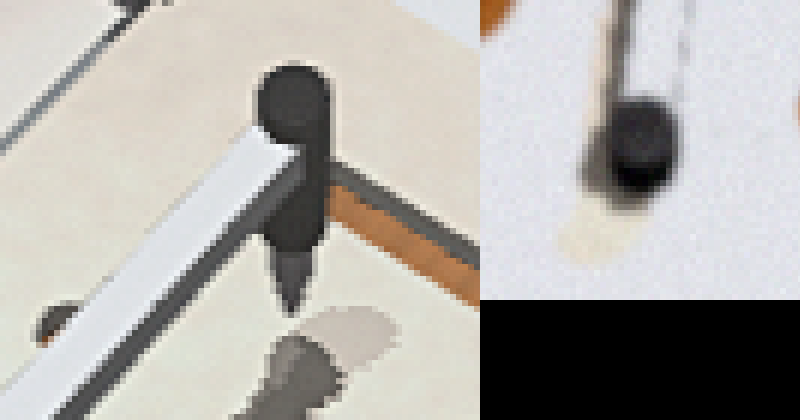

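Crop: in the scene view the probe tip is at about (318.0,282.3). In the top view the holder top is centred at about (311.5,201.4), and the hole rims are partly shadowed, so I need a better rim mask.

```bash
cat >> h.py <<'E'
def rim(p,c,r):
    x0,y0=int(c[0])-r,int(c[1])-r; b=p[y0:y0+2*r,x0:x0+2*r,0]
    b=cv2.resize(b,None,fx=4,fy=4,interpolation=cv2.INTER_CUBIC)
    _,m=cv2.threshold(b,0,255,cv2.THRESH_BINARY_INV|cv2.THRESH_OTSU)
    cs,_=cv2.findContours(m,cv2.RETR_EXTERNAL,cv2.CHAIN_APPROX_NONE)
    k=min(cs,key=lambda k:-cv2.pointPolygonTest(k,(4*r,4*r),True)); e=cv2.fitEllipse(k)
    return np.array([(e[0][0]+.5)/4-.5+x0,(e[0][1]+.5)/4-.5+y0]),np.array(e[1])/4
E
python3 - <<'E'
from h import *
P={n:cv2.imread(f'pics/{n}0.png') for n in('scene','top')}
for n,c,r in(('scene',(330,334),20),('top',(280,176),18),('top',(343,198),10)):
    u,ax=rim(P[n],c,r); print(n,u.round(2),ax.round(1),ray(n,u,.074).round(4),'exp35',.035*465/.70)
ts=ray('scene',(318,282.3),.09); tt=ray('top',(311.5,201.4),.175); print('tip',ts,tt)
pt=ray('top',(294.2,306),.12); print('post top',pt, 'scene', ray('scene',(380,206),.12))
# post top circle in both by max brightness crop
b=ray('top',rim(P['top'],(280,176),18)[0],.074); s=ray('top',rim(P['top'],(343,198),10)[0],.074)
v=(b-s)[:2]; th=np.arctan2(v[1],v[0])-np.arctan2(.1,.02); print('dist',np.hypot(*v),'th',th)
Rz=np.array([[np.cos(th),-np.sin(th)],[np.sin(th),np.cos(th)]])
print('post pred',b[:2]-Rz@[.19,.05],s[:2]-Rz@[.17,-.05])
E=[cv2.resize(P['top'][285:325,275:315],(400,400),interpolation=cv2.INTER_NEAREST),cv2.resize(P['scene'][195:245,355:405],(400,400),interpolation=cv2.INTER_NEAREST)]
cv2.imwrite('pics/c2.png',cv2.convertScaleAbs(np.hstack(E),alpha=1.8))
E
```

```text
scene [330.28 333.93] [24.1 26.6] [0.7264 0.0934 0.074 ] exp35 23.250000000000004
top [279.49 175.69] [22.5 22.8] [0.7253 0.0934 0.074 ] exp35 23.250000000000004
top [342.87 197.95] [9.7 9.8] [ 0.6896 -0.0023  0.074 ] exp35 23.250000000000004
tip [0.67169051 0.04610403 0.09      ] [0.66930406 0.04578871 0.175     ]
post top [0.53132804 0.07227884 0.12      ] scene [0.53003056 0.07342496 0.12      ]
dist 0.1021437394954957 th -0.15965974556274198
post pred [0.52976657 0.07424976] [0.52970948 0.07409671]
```

View pics/c2.png

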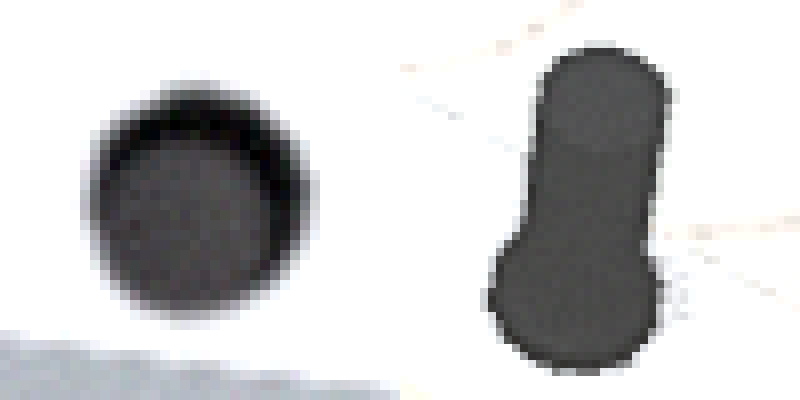

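>>> drive_tool(
  targets=[
    {"az":-6.13,"fingers":1},
    {"az":-6.13},
    {"az":-6.12},
    {"x":-0.0178,"y":-0.0361},
    {"x":-0.0178,"y":-0.0361},
    {"x":-0.0178,"y":-0.0361},
    {"x":-0.0178,"y":-0.0361},
    {"x":-0.0178,"y":-0.0361},
    {"x":-0.0178,"y":-0.0361},
    {"x":-0.0178,"y":-0.0361},
    {"x":-0.0178,"y":-0.0361},
    {"x":-0.0178,"y":-0.0361},
    {"x":-0.0178,"y":-0.0361},
    {"x":-0.0178,"y":-0.0361},
    {"x":-0.0178,"y":-0.0361},
    {"x":-0.0178,"y":-0.0361},
    {"x":-0.0178,"y":-0.0361},
    {"x":-0.0178,"y":-0.0361},
    {"x":-0.0178,"y":-0.0361},
    {"x":-0.0178,"y":-0.0361},
  ],
  newtons=20,
)

```text
validation failed for argument at $.ta...
```

>>> drive_tool(
  targets=[
    {"x":0.0,"y":0.0,"z":0.0,"ax":0.0,"ay":0.0,"az":-6.13,"fingers":1.0},
    {"x":0.0,"y":0.0,"z":0.0,"ax":0.0,"ay":0.0,"az":-6.13,"fingers":1.0},
    {"x":0.0,"y":0.0,"z":0.0,"ax":0.0,"ay":0.0,"az":-6.12,"fingers":1.0},
  ],
  newtons=20,
)

```text
t: 0.35
position: [0.2284, 0.6878, 0.2181]
eef_rot: [[-1.0, -0.006, -0.0], [-0.006, 1.0, -0.001], [0.0, -0.001, -1.0]]
wrist_force: [-0.6, 0.2, -0.5]
grip_width: 0.0928
grasp_force: 0.0
```

>>> drive_tool(
  targets=[
    {"x":-0.0178,"y":-0.0361,"z":0.0,"ax":0.0,"ay":0.0,"az":0.0,"fingers":1.0},
    {"x":-0.0178,"y":-0.0361,"z":0.0,"ax":0.0,"ay":0.0,"az":0.0,"fingers":1.0},
    {"x":-0.0178,"y":-0.0361,"z":0.0,"ax":0.0,"ay":0.0,"az":0.0,"fingers":1.0},
    {"x":-0.0178,"y":-0.0361,"z":0.0,"ax":0.0,"ay":0.0,"az":0.0,"fingers":1.0},
    {"x":-0.0178,"y":-0.0361,"z":0.0,"ax":0.0,"ay":0.0,"az":0.0,"fingers":1.0},
    {"x":-0.0178,"y":-0.0361,"z":0.0,"ax":0.0,"ay":0.0,"az":0.0,"fingers":1.0},
    {"x":-0.0178,"y":-0.0361,"z":0.0,"ax":0.0,"ay":0.0,"az":0.0,"fingers":1.0},
    {"x":-0.0178,"y":-0.0361,"z":0.0,"ax":0.0,"ay":0.0,"az":0.0,"fingers":1.0},
    {"x":-0.0178,"y":-0.0361,"z":0.0,"ax":0.0,"ay":0.0,"az":0.0,"fingers":1.0},
    {"x":-0.0178,"y":-0.0361,"z":0.0,"ax":0.0,"ay":0.0,"az":0.0,"fingers":1.0},
    {"x":-0.0178,"y":-0.0361,"z":0.0,"ax":0.0,"ay":0.0,"az":0.0,"fingers":1.0},
    {"x":-0.0178,"y":-0.0361,"z":0.0,"ax":0.0,"ay":0.0,"az":0.0,"fingers":1.0},
    {"x":-0.0178,"y":-0.0361,"z":0.0,"ax":0.0,"ay":0.0,"az":0.0,"fingers":1.0},
    {"x":-0.0178,"y":-0.0361,"z":0.0,"ax":0.0,"ay":0.0,"az":0.0,"fingers":1.0},
    {"x":-0.0178,"y":-0.0361,"z":0.0,"ax":0.0,"ay":0.0,"az":0.0,"fingers":1.0},
    {"x":-0.0178,"y":-0.0361,"z":0.0,"ax":0.0,"ay":0.0,"az":0.0,"fingers":1.0},
    {"x":-0.0178,"y":-0.0361,"z":0.0,"ax":0.0,"ay":0.0,"az":0.0,"fingers":1.0},
    {"x":0.0,"y":0.0,"z":0.0,"ax":0.0,"ay":0.0,"az":0.0,"fingers":1.0},
  ],
)

```text
t: 1.85
position: [0.534, 0.066, 0.2185]
eef_rot: [[-1.0, 0.01, 0.001], [0.01, 1.0, -0.003], [-0.001, -0.003, -1.0]]
wrist_force: [1.6, 0.1, -0.4]
grip_width: 0.0928
grasp_force: 0.0
```

>>> drive_tool(
  targets=[
    {"x":0.0,"y":0.0,"z":0.0,"ax":0.0,"ay":0.0,"az":0.0,"fingers":1.0},
    {"x":0.0,"y":0.0,"z":0.02,"ax":0.0,"ay":0.0,"az":0.0,"fingers":1.0},
    {"x":0.0,"y":0.0,"z":0.025,"ax":0.0,"ay":0.0,"az":0.0,"fingers":1.0},
    {"x":0.0,"y":0.0,"z":0.02,"ax":0.0,"ay":0.0,"az":0.0,"fingers":1.0},
    {"x":0.0,"y":0.0,"z":0.01,"ax":0.0,"ay":0.0,"az":0.0,"fingers":1.0},
    {"x":0.0,"y":0.0,"z":0.0,"ax":0.0,"ay":0.0,"az":0.0,"fingers":1.0},
    {"x":0.0,"y":0.0,"z":0.0,"ax":0.0,"ay":0.0,"az":0.0,"fingers":1.0},
  ],
)

```text
t: 2.43
position: [0.5309, 0.0752, 0.1436]
eef_rot: [[-1.0, -0.001, -0.001], [-0.001, 1.0, 0.0], [0.001, 0.0, -1.0]]
wrist_force: [-0.4, -0.3, 0.2]
grip_width: 0.0932
grasp_force: 0.0
```

>>> drive_tool(
  targets=[
    {"x":0.001,"y":-0.001,"z":0.02,"ax":0.0,"ay":0.0,"az":0.0,"fingers":1.0},
    {"x":0.0,"y":0.0,"z":0.024,"ax":0.0,"ay":0.0,"az":0.0,"fingers":1.0},
    {"x":0.0,"y":0.0,"z":0.015,"ax":0.0,"ay":0.0,"az":0.0,"fingers":1.0},
    {"x":0.0,"y":0.0,"z":0.005,"ax":0.0,"ay":0.0,"az":0.0,"fingers":1.0},
    {"x":0.0,"y":0.0,"z":0.0,"ax":0.0,"ay":0.0,"az":0.0,"fingers":1.0},
    {"x":0.0,"y":0.0,"z":0.0,"ax":0.0,"ay":0.0,"az":0.0,"fingers":0.0},
    {"x":0.0,"y":0.0,"z":0.0,"ax":0.0,"ay":0.0,"az":0.0,"fingers":0.0},
    {"x":0.0,"y":0.0,"z":0.0,"ax":0.0,"ay":0.0,"az":0.0,"fingers":0.0},
    {"x":0.0,"y":0.0,"z":0.0,"ax":0.0,"ay":0.0,"az":0.0,"fingers":0.0},
    {"x":0.0,"y":0.0,"z":0.0,"ax":0.0,"ay":0.0,"az":0.0,"fingers":0.0},
    {"x":0.0,"y":0.0,"z":0.0,"ax":0.0,"ay":0.0,"az":0.0,"fingers":0.0},
    {"x":0.0,"y":0.0,"z":0.0,"ax":0.0,"ay":0.0,"az":0.0,"fingers":0.0},
  ],
  newtons=25,
)

```text
t: 3.43
position: [0.5303, 0.0733, 0.0798]
eef_rot: [[-1.0, 0.0, 0.0], [0.0, 1.0, 0.0], [-0.0, 0.0, -1.0]]
wrist_force: [0.5, 0.8, -0.1]
grip_width: 0.051
grasp_force: 0.0
```

>>> drive_tool(
  targets=[
    {"x":0.0,"y":0.0,"z":0.0,"ax":0.0,"ay":0.0,"az":0.0,"fingers":0.0},
    {"x":0.0,"y":0.0,"z":0.0,"ax":0.0,"ay":0.0,"az":0.0,"fingers":0.0},
    {"x":0.0,"y":0.0,"z":0.0,"ax":0.0,"ay":0.0,"az":0.0,"fingers":0.0},
    {"x":0.0,"y":0.0,"z":0.0,"ax":0.0,"ay":0.0,"az":0.0,"fingers":0.0},
    {"x":0.0,"y":0.0,"z":0.0,"ax":0.0,"ay":0.0,"az":0.0,"fingers":0.0},
    {"x":0.0,"y":0.0,"z":0.0,"ax":0.0,"ay":0.0,"az":0.0,"fingers":0.0},
    {"x":0.0,"y":0.0,"z":0.0,"ax":0.0,"ay":0.0,"az":0.0,"fingers":0.0},
    {"x":0.0,"y":0.0,"z":0.0,"ax":0.0,"ay":0.0,"az":0.0,"fingers":0.0},
  ],
)

```text
t: 4.1
position: [0.5302, 0.0732, 0.0796]
eef_rot: [[-1.0, 0.0, -0.0], [0.0, 1.0, -0.0], [0.0, -0.0, -1.0]]
wrist_force: [0.4, -0.0, -0.1]
grip_width: 0.0235
grasp_force: 25.0
```

>>> drive_tool(
  targets=[
    {"x":0.003,"y":-0.0025,"z":0.0,"ax":0.0,"ay":0.0,"az":0.0,"fingers":0.0},
    {"x":0.0055,"y":-0.0048,"z":0.0,"ax":0.0,"ay":0.0,"az":0.0,"fingers":0.0},
    {"x":0.007,"y":-0.006,"z":0.0,"ax":0.0,"ay":0.0,"az":0.0,"fingers":0.0},
    {"x":0.008,"y":-0.007,"z":0.0,"ax":0.0,"ay":0.0,"az":0.0,"fingers":0.0},
    {"x":0.008,"y":-0.007,"z":0.0,"ax":0.0,"ay":0.0,"az":0.0,"fingers":0.0},
    {"x":0.008,"y":-0.007,"z":0.0,"ax":0.0,"ay":0.0,"az":0.0,"fingers":0.0},
    {"x":0.007,"y":-0.006,"z":0.0,"ax":0.0,"ay":0.0,"az":0.0,"fingers":0.0},
    {"x":0.0055,"y":-0.0045,"z":0.0,"ax":0.0,"ay":0.0,"az":0.0,"fingers":0.0},
    {"x":0.003,"y":-0.0025,"z":0.0,"ax":0.0,"ay":0.0,"az":0.0,"fingers":0.0},
    {"x":0.0,"y":0.0,"z":0.0,"ax":0.0,"ay":0.0,"az":0.0,"fingers":0.0},
    {"x":0.0,"y":0.0,"z":0.0,"ax":0.0,"ay":0.0,"az":0.0,"fingers":0.0},
    {"x":0.0,"y":0.0,"z":0.0,"ax":0.0,"ay":0.0,"az":0.0,"fingers":0.0},
  ],
)

```text
t: 5.1
position: [0.4743, 0.0255, 0.0796]
eef_rot: [[-1.0, 0.0, -0.002], [0.0, 1.0, -0.001], [0.002, -0.001, -1.0]]
wrist_force: [-3.2, -1.8, -0.1]
grip_width: 0.0237
grasp_force: 25.0
```

Run:
```python
from h import *
s=robot.observe();print(s['t'],s['position'],s['wrist_force'])
P={n:cams.read_camera(n)[0] for n in('scene','top','wrist')}
for n in P: cv2.imwrite(f'pics/{n}1.png',P[n])
print('wrist sees tip at',proj('wrist',[.6705,.046,.09]))
cv2.imwrite('pics/c3.png',cv2.convertScaleAbs(np.hstack([cv2.resize(P['scene'][225:325,260:360],(400,400),interpolation=cv2.INTER_CUBIC),cv2.resize(P['top'][150:250,260:360],(400,400),interpolation=cv2.INTER_CUBIC)]),alpha=1.5))
```

```text
5.1 [0.4742588  0.02549697 0.07958114] [-3.15093359 -1.79112852 -0.06419789]
wrist sees tip at [345.93937363 622.17880444]
```

View pics/c3.png

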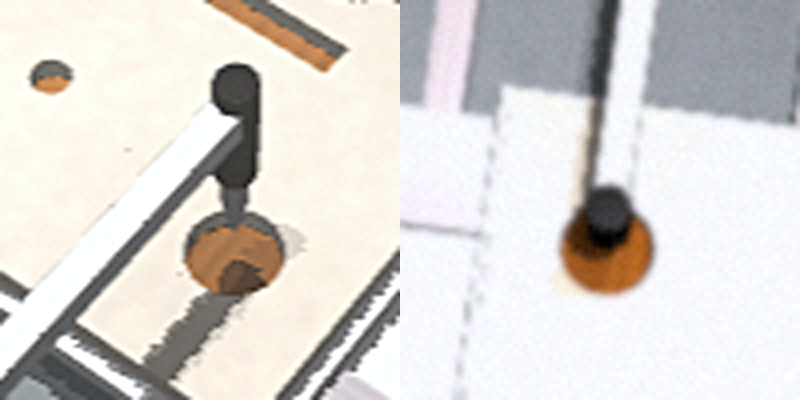

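View pics/wrist1.png

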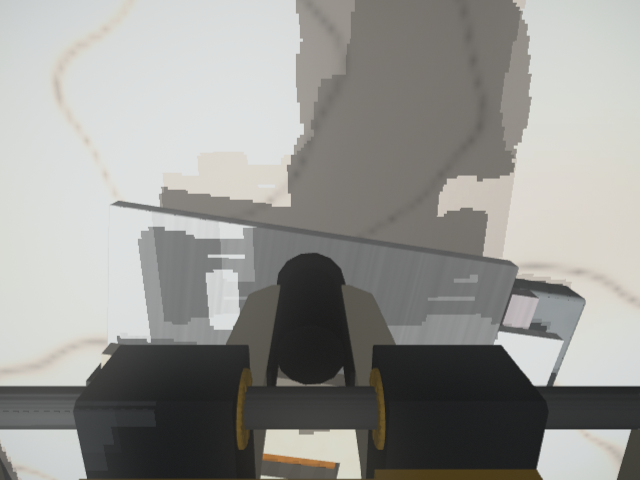

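Scene crop: the tip overlaps the upper rim of the big hole, which is centred at about (319,287.5), as the tip's extra height would give. The top crop shows the hole under the holder. The wrist camera does not see the tip. I'll quantify the offset next.

Run:
```python
from h import *
P={n:cv2.imread(f'pics/{n}1.png') for n in('scene','top')}
P0=cv2.imread('pics/scene0.png')
d=np.array([.0356,.0955])
u,ax=rim(P['scene'],(272.5,244),9); w=ray('scene',u,.074); print('small scene',u,ax,w,'-> big',w[:2]+d)
# big hole rim in scene: orange/dark vs face, drop probe side: use lower part of contour
b=cv2.resize(P['scene'][265:310,295:345],None,fx=4,fy=4,interpolation=cv2.INTER_CUBIC)
m=(cv2.cvtColor(b,cv2.COLOR_BGR2HSV)[...,1]>90).astype(np.uint8)
k=max(cv2.findContours(m,0,1)[0],key=cv2.contourArea)[:,0]
uv=(k+.5)/4-.5+[295,265]
W=np.array([ray('scene',q,.074)[:2] for q in uv])
# near side (low image) points: keep hull and lower half pixels
W=W[uv[:,1]>286]
A=np.c_[2*W,np.ones(len(W))]; s=np.linalg.lstsq(A,(W**2).sum(1),rcond=None)[0]; print('circle',s[:2],'r',np.sqrt(s[2]+s[:2]@s[:2]),len(W))
# tip from frame 0: darkness profile
g=P0[272:290,310:327].max(2); print(g[4:14])
print('tip',ray('scene',(318,282.3),.09), 'proj of tip over hole:',proj('scene',[.6705,.0457,.09]))
print('1px',ray('scene',(319,282.3),.09)-ray('scene',(318,282.3),.09),ray('scene',(318,283.3),.09)-ray('scene',(318,282.3),.09))
```

```text
small scene [272.25301456 243.74206161] [ 8.40674591 10.52500534] [ 0.63492991 -0.04973618  0.074     ] -> big [0.67052991 0.04576382]
circle [0.67101525 0.04605463] r 0.016511344616195505 144
[[147 149 149 150 157 118  40  51  53  53  43  94 143 152 148 148 148]
 [147 148 148 150 154 131  75  50  54  48  54 123 156 149 148 148 149]
 [148 148 148 148 152 127  70  46  51  47  97 145 153 149 148 149 148]
 [148 148 148 148 151 158 118  40  50  42  84 135 152 148 149 150 149]
 [148 148 148 148 149 155 130  72  42  53 121 156 151 149 150 150 150]
 [148 148 148 149 148 152 140  89  31  90 142 153 151 152 140 130 141]
 [148 147 149 149 149 150 155 126  86 128 156 153 142 131 132 133 132]
 [148 148 148 147 149 149 150 154 156 156 143 132 131 134 135 133 134]
 [149 150 149 150 148 148 149 152 156 145 132 133 133 134 136 133 135]
 [150 151 150 151 151 151 155 159 125 113 141 138 136 134 133 134 134]]
tip [0.67169051 0.04610403 0.09      ] proj of tip over hole: [318.14291848 281.53631029]
1px [-0.00064695  0.00121557  0.        ] [0.00143445 0.00075504 0.        ]
```

>>> drive_tool(
  targets=[
    {"x":-0.0006,"y":0.0,"z":0.0,"ax":0.0,"ay":0.0,"az":0.0,"fingers":0.0},
    {"x":0.0,"y":0.0,"z":0.0,"ax":0.0,"ay":0.0,"az":0.0,"fingers":0.0},
    {"x":0.0,"y":0.0,"z":0.0,"ax":0.0,"ay":0.0,"az":0.0,"fingers":0.0},
    {"x":0.0,"y":0.0,"z":0.0,"ax":0.0,"ay":0.0,"az":0.0,"fingers":0.0},
    {"x":0.0,"y":0.0,"z":0.0,"ax":0.0,"ay":0.0,"az":0.0,"fingers":0.0},
    {"x":0.0,"y":0.0,"z":0.0,"ax":0.0,"ay":0.0,"az":0.0,"fingers":0.0},
    {"x":0.0,"y":0.0,"z":0.0,"ax":0.0,"ay":0.0,"az":0.0,"fingers":0.0},
    {"x":0.0,"y":0.0,"z":0.0,"ax":0.0,"ay":0.0,"az":0.0,"fingers":0.0},
    {"x":0.0,"y":0.0,"z":0.0,"ax":0.0,"ay":0.0,"az":0.0,"fingers":0.0},
    {"x":0.0,"y":0.0,"z":0.0,"ax":0.0,"ay":0.0,"az":0.0,"fingers":0.0},
    {"x":0.0,"y":0.0,"z":0.0,"ax":0.0,"ay":0.0,"az":0.0,"fingers":0.0},
    {"x":0.0,"y":0.0,"z":0.0,"ax":0.0,"ay":0.0,"az":0.0,"fingers":0.0},
    {"x":0.0,"y":0.0,"z":0.0,"ax":0.0,"ay":0.0,"az":0.0,"fingers":0.0},
    {"x":0.0,"y":0.0,"z":0.0,"ax":0.0,"ay":0.0,"az":0.0,"fingers":0.0},
    {"x":0.0,"y":0.0,"z":0.0,"ax":0.0,"ay":0.0,"az":0.0,"fingers":0.0},
    {"x":0.0,"y":0.0,"z":0.0,"ax":0.0,"ay":0.0,"az":0.0,"fingers":0.0},
    {"x":0.0,"y":0.0,"z":0.0,"ax":0.0,"ay":0.0,"az":0.0,"fingers":0.0},
    {"x":0.0,"y":0.0,"z":0.0,"ax":0.0,"ay":0.0,"az":0.0,"fingers":0.0},
    {"x":0.0,"y":0.0,"z":0.0,"ax":0.0,"ay":0.0,"az":0.0,"fingers":0.0},
    {"x":0.0,"y":0.0,"z":0.0,"ax":0.0,"ay":0.0,"az":0.0,"fingers":0.0},
  ],
)

```text
t: 6.92
position: [0.4758, 0.0261, 0.0796]
eef_rot: [[-1.0, -0.0, 0.0], [-0.0, 1.0, 0.0], [-0.0, 0.0, -1.0]]
wrist_force: [-2.0, -0.9, -5.4]
grip_width: 0.0239
grasp_force: 25.0
```

>>> drive_tool(
  targets=[
    {"x":0.0,"y":0.0,"z":0.0,"ax":0.0,"ay":0.0,"az":0.0,"fingers":0.0},
    {"x":0.0,"y":0.0,"z":0.0,"ax":0.0,"ay":0.0,"az":0.0,"fingers":0.0},
    {"x":0.0,"y":0.0,"z":0.0,"ax":0.0,"ay":0.0,"az":0.0,"fingers":0.0},
    {"x":0.0,"y":0.0,"z":0.0,"ax":0.0,"ay":0.0,"az":0.0,"fingers":0.0},
    {"x":0.0,"y":0.0,"z":0.0,"ax":0.0,"ay":0.0,"az":0.0,"fingers":0.0},
    {"x":0.0,"y":0.0,"z":0.0,"ax":0.0,"ay":0.0,"az":0.0,"fingers":0.0},
    {"x":0.0,"y":0.0,"z":0.0,"ax":0.0,"ay":0.0,"az":0.0,"fingers":0.0},
    {"x":0.0,"y":0.0,"z":0.0,"ax":0.0,"ay":0.0,"az":0.0,"fingers":0.0},
    {"x":0.0,"y":0.0,"z":0.0,"ax":0.0,"ay":0.0,"az":0.0,"fingers":0.0},
    {"x":0.0,"y":0.0,"z":0.0,"ax":0.0,"ay":0.0,"az":0.0,"fingers":0.0},
    {"x":0.0,"y":0.0,"z":0.0,"ax":0.0,"ay":0.0,"az":0.0,"fingers":0.0},
    {"x":0.0,"y":0.0,"z":0.0,"ax":0.0,"ay":0.0,"az":0.0,"fingers":0.0},
    {"x":0.0,"y":0.0,"z":0.0,"ax":0.0,"ay":0.0,"az":0.0,"fingers":0.0},
    {"x":0.0,"y":0.0,"z":0.0,"ax":0.0,"ay":0.0,"az":0.0,"fingers":0.0},
    {"x":0.0,"y":0.0,"z":0.0,"ax":0.0,"ay":0.0,"az":0.0,"fingers":0.0},
  ],
)

```text
t: 8.17
position: [0.4759, 0.026, 0.0797]
eef_rot: [[-1.0, -0.0, 0.0], [-0.0, 1.0, 0.0], [-0.0, 0.0, -1.0]]
wrist_force: [-2.2, -0.3, -4.7]
grip_width: 0.024
grasp_force: 25.0
```

Run:
```python
from h import *
p=cams.read_camera('scene')[0]; cv2.imwrite('pics/scene2.png',p)
q=cams.read_camera('top')[0]; cv2.imwrite('pics/top2.png',q)
u,ax=rim(p,(272,244),9); w=ray('scene',u,.074); print('scene small',u,ax,w[:2],'big',w[:2]+[.0356,.0955])
for a,c,e in holes('top',q): print('top',a,np.round(e[0],1),ray('top',e[0],.074).round(4))
for c in((374,211),(380,208)):
  try: u,ax=rim(q,c,10); print('top small',u,ax,ray('top',u,.074))
  except Exception as e: print(e)
print(robot.observe()['position'])
```

```text
scene small [272.05698395 244.53181648] [ 8.18601036 10.4126091 ] [ 0.63631597 -0.0492527 ] big [0.67191597 0.0462473 ]
top 299.0 [335.1 274.5] [0.5738 0.0119 0.074 ]
top 563.5 [489.6 293.5] [ 0.541  -0.2199  0.074 ]
top 48.0 [374.5 233.4] [ 0.6347 -0.0489  0.074 ]
top 215.5 [311.1 212.2] [0.6686 0.0464 0.074 ]
top small [373.28756237 211.08842278] [19.77650452 21.97927475] [ 0.6687369  -0.04804662  0.074     ]
top small [379.76288605 207.46116829] [1.12184715 1.70111728] [ 0.67412082 -0.05805191  0.074     ]
[0.47583451 0.02599458 0.0796371 ]
```

>>> drive_tool(
  targets=[
    {"x":-0.0011,"y":0.003,"z":0.0,"ax":0.0,"ay":0.0,"az":0.0,"fingers":0.0},
    {"x":-0.0022,"y":0.006,"z":0.0,"ax":0.0,"ay":0.0,"az":0.0,"fingers":0.0},
    {"x":-0.0034,"y":0.009,"z":0.0,"ax":0.0,"ay":0.0,"az":0.0,"fingers":0.0},
    {"x":-0.0039,"y":0.0105,"z":0.0,"ax":0.0,"ay":0.0,"az":0.0,"fingers":0.0},
    {"x":-0.0043,"y":0.0115,"z":0.0,"ax":0.0,"ay":0.0,"az":0.0,"fingers":0.0},
    {"x":-0.0043,"y":0.0115,"z":0.0,"ax":0.0,"ay":0.0,"az":0.0,"fingers":0.0},
    {"x":-0.0043,"y":0.0115,"z":0.0,"ax":0.0,"ay":0.0,"az":0.0,"fingers":0.0},
    {"x":-0.0039,"y":0.0105,"z":0.0,"ax":0.0,"ay":0.0,"az":0.0,"fingers":0.0},
    {"x":-0.0034,"y":0.009,"z":0.0,"ax":0.0,"ay":0.0,"az":0.0,"fingers":0.0},
    {"x":-0.0022,"y":0.006,"z":0.0,"ax":0.0,"ay":0.0,"az":0.0,"fingers":0.0},
    {"x":-0.0015,"y":0.004,"z":0.0,"ax":0.0,"ay":0.0,"az":0.0,"fingers":0.0},
    {"x":-0.0011,"y":0.003,"z":0.0,"ax":0.0,"ay":0.0,"az":0.0,"fingers":0.0},
    {"x":0.0,"y":0.0,"z":0.0,"ax":0.0,"ay":0.0,"az":0.0,"fingers":0.0},
    {"x":0.0,"y":0.0,"z":0.0,"ax":0.0,"ay":0.0,"az":0.0,"fingers":0.0},
    {"x":0.0,"y":0.0,"z":0.0,"ax":0.0,"ay":0.0,"az":0.0,"fingers":0.0},
    {"x":0.0,"y":0.0,"z":0.0,"ax":0.0,"ay":0.0,"az":0.0,"fingers":0.0},
    {"x":0.0,"y":0.0,"z":0.0,"ax":0.0,"ay":0.0,"az":0.0,"fingers":0.0},
    {"x":0.0,"y":0.0,"z":0.0,"ax":0.0,"ay":0.0,"az":0.0,"fingers":0.0},
    {"x":0.0,"y":0.0,"z":0.0,"ax":0.0,"ay":0.0,"az":0.0,"fingers":0.0},
    {"x":0.0,"y":0.0,"z":0.0,"ax":0.0,"ay":0.0,"az":0.0,"fingers":0.0},
  ],
)

```text
t: 9.93
position: [0.5116, 0.1215, 0.0797]
eef_rot: [[-1.0, 0.0, 0.0], [0.0, 1.0, 0.0], [-0.0, 0.0, -1.0]]
wrist_force: [-0.1, 1.8, -7.4]
grip_width: 0.024
grasp_force: 25.0
```

Run:
```python
from h import *
p=cams.read_camera('scene')[0]; cv2.imwrite('pics/scene3.png',p)
q=cams.read_camera('top')[0]; cv2.imwrite('pics/top3.png',q)
ep=proj('scene',[.7073,.1418,.074]); print(ep)
u,ax=rim(p,ep,19); w=ray('scene',u,.074); print('scene big',u,ax,w[:2],'small',w[:2]-[.0356,.0955])
for n,im in(('scene',p),('top',q)):
  for a,c,e in holes(n,im,15): print(n,a,np.round(e[0],1),ray(n,e[0],.074).round(4))
et=proj('top',[.705,.1418,.074]); u,ax=rim(q,et,18); w=ray('top',u,.074); print('top big',ax,w[:2],'small',w[:2]-[.0356,.0955])
s=robot.observe();print(s['t'],s['position'])
cv2.imwrite('pics/c4.png',cv2.convertScaleAbs(np.hstack([cv2.resize(x,(400,400),interpolation=cv2.INTER_CUBIC) for x in(p[250:310,290:350],q[170:230,280:340])]),alpha=1.5))
```

```text
[369.52066828 337.9244634 ]
scene big [369.34922409 338.21008873] [24.12632179 26.96698761] [0.7077836  0.14177239] small [0.6721836  0.04627239]
scene 372.0 [369.2 340. ] [0.7102 0.1426 0.074 ]
scene 24.5 [317.7 290.5] [0.6748 0.0474 0.074 ]
scene 152.5 [375.2 275.3] [0.614  0.1081 0.074 ]
scene 89.0 [420.4 187.1] [0.4249 0.1031 0.074 ]
scene 39.5 [450.9 176. ] [0.3781 0.1382 0.074 ]
top 560.5 [489.6 293.4] [ 0.5412 -0.2199  0.074 ]
top 299.5 [272.  251.8] [0.6097 0.1061 0.074 ]
top 18.5 [311.2 212.7] [0.6679 0.0462 0.074 ]
top 339.5 [247.8 188.7] [0.7061 0.1417 0.074 ]
top big [22.60843468 22.91067886] [0.70676272 0.14177381] small [0.67116272 0.04627381]
10.0333 [0.51166862 0.12148124 0.07965583]
```

View pics/c4.png

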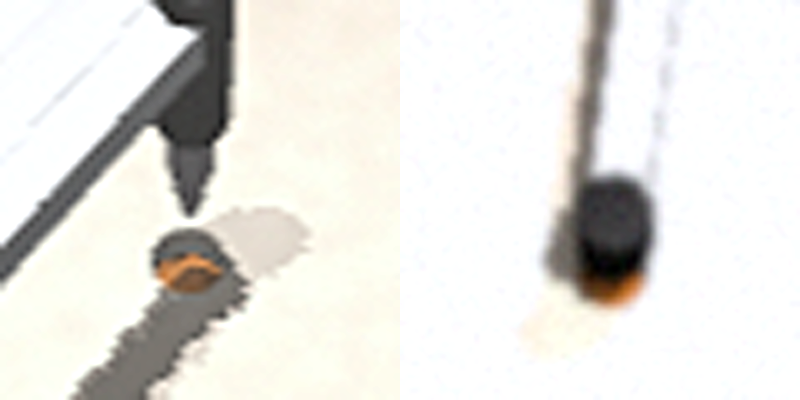

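Crop: in the scene view the tip is at about (318.0,281.9) and the small hole centre at about (317.7,288.5). The hole is about 0.8 mm too far in x, so I'll nudge it back and release.

>>> drive_tool(
  targets=[
    {"x":0.0009,"y":0.0,"z":0.0,"ax":0.0,"ay":0.0,"az":0.0,"fingers":0.0},
    {"x":0.0,"y":0.0,"z":0.0,"ax":0.0,"ay":0.0,"az":0.0,"fingers":0.0},
    {"x":0.0,"y":0.0,"z":0.0,"ax":0.0,"ay":0.0,"az":0.0,"fingers":0.0},
    {"x":0.0,"y":0.0,"z":0.0,"ax":0.0,"ay":0.0,"az":0.0,"fingers":0.0},
    {"x":0.0,"y":0.0,"z":0.0,"ax":0.0,"ay":0.0,"az":0.0,"fingers":0.0},
    {"x":0.0,"y":0.0,"z":0.0,"ax":0.0,"ay":0.0,"az":0.0,"fingers":0.0},
  ],
)

```text
t: 10.53
position: [0.5107, 0.1215, 0.0797]
eef_rot: [[-1.0, 0.0, 0.0], [0.0, 1.0, 0.0], [-0.0, 0.0, -1.0]]
wrist_force: [1.2, 1.0, -8.7]
grip_width: 0.0243
grasp_force: 25.0
```

```bash
cat > chk.py <<'E'
from h import *
s=robot.observe();print(s['t'],s['position'],s['grip_width'])
p=cams.read_camera('scene')[0]; q=cams.read_camera('top')[0]
u,ax=rim(p,(369,338),19); w=ray('scene',u,.074); print('scene small',u,w[:2]-[.0356,.0955])
u,ax=rim(q,(247.8,188.7),18); w=ray('top',u,.074); print('top small',w[:2]-[.0356,.0955])
E
python3 chk.py
```

```text
10.5333 [0.51073099 0.12154856 0.07967627] 0.024327756559664678
scene small [369.65943336 337.68224335] [0.67129372 0.04631569]
top small [0.67017773 0.04645034]
```

>>> drive_tool(
  targets=[
    {"x":0.0,"y":0.0,"z":0.0,"ax":0.0,"ay":0.0,"az":0.0,"fingers":0.5},
    {"x":0.0,"y":0.0,"z":0.0,"ax":0.0,"ay":0.0,"az":0.0,"fingers":0.7},
    {"x":0.0,"y":0.0,"z":0.0,"ax":0.0,"ay":0.0,"az":0.0,"fingers":0.9},
    {"x":0.0,"y":0.0,"z":0.0,"ax":0.0,"ay":0.0,"az":0.0,"fingers":0.9},
    {"x":0.0,"y":0.0,"z":0.0,"ax":0.0,"ay":0.0,"az":0.0,"fingers":0.9},
    {"x":0.0,"y":0.0,"z":0.0,"ax":0.0,"ay":0.0,"az":0.0,"fingers":0.9},
    {"x":0.0,"y":0.0,"z":0.0,"ax":0.0,"ay":0.0,"az":0.0,"fingers":0.9},
    {"x":0.0,"y":0.0,"z":0.0,"ax":0.0,"ay":0.0,"az":0.0,"fingers":0.9},
    {"x":0.0,"y":0.0,"z":0.0,"ax":0.0,"ay":0.0,"az":0.0,"fingers":0.9},
    {"x":0.0,"y":0.0,"z":0.0,"ax":0.0,"ay":0.0,"az":0.0,"fingers":0.9},
    {"x":0.0,"y":0.0,"z":0.0,"ax":0.0,"ay":0.0,"az":0.0,"fingers":0.9},
    {"x":0.0,"y":0.0,"z":0.0,"ax":0.0,"ay":0.0,"az":0.0,"fingers":0.9},
  ],
)

```text
t: 11.63
position: [0.5106, 0.1215, 0.0796]
eef_rot: [[-1.0, -0.0, 0.0], [-0.0, 1.0, 0.0], [-0.0, 0.0, -1.0]]
wrist_force: [-0.2, -0.2, 0.1]
grip_width: 0.0834
grasp_force: 0.0
```

```bash
python3 chk.py
```

```text
11.6333 [0.51055163 0.12152218 0.07962806] 0.08343863830851952
scene small [369.67189217 337.64023018] [0.67123041 0.04630486]
top small [0.6701458 0.046449 ]
```

The table stayed put on release. I'll lift clear.

>>> drive_tool(
  targets=[
    {"x":0.0,"y":0.0,"z":-0.01,"ax":0.0,"ay":0.0,"az":0.0,"fingers":0.9},
    {"x":0.0,"y":0.0,"z":-0.02,"ax":0.0,"ay":0.0,"az":0.0,"fingers":0.9},
    {"x":0.0,"y":0.0,"z":-0.025,"ax":0.0,"ay":0.0,"az":0.0,"fingers":0.9},
    {"x":0.0,"y":0.0,"z":-0.025,"ax":0.0,"ay":0.0,"az":0.0,"fingers":0.9},
    {"x":0.0,"y":0.0,"z":-0.02,"ax":0.0,"ay":0.0,"az":0.0,"fingers":0.9},
    {"x":0.0,"y":0.0,"z":-0.01,"ax":0.0,"ay":0.0,"az":0.0,"fingers":0.9},
    {"x":0.0,"y":0.0,"z":0.0,"ax":0.0,"ay":0.0,"az":0.0,"fingers":0.9},
    {"x":0.0,"y":0.0,"z":0.0,"ax":0.0,"ay":0.0,"az":0.0,"fingers":0.9},
    {"x":0.0,"y":0.0,"z":0.0,"ax":0.0,"ay":0.0,"az":0.0,"fingers":0.9},
    {"x":0.0,"y":0.0,"z":0.0,"ax":0.0,"ay":0.0,"az":0.0,"fingers":0.9},
  ],
)

```text
t: 12.57
position: [0.5099, 0.1213, 0.1884]
eef_rot: [[-1.0, -0.0, -0.002], [-0.0, 1.0, -0.001], [0.002, -0.001, -1.0]]
wrist_force: [-0.6, -0.0, -0.5]
grip_width: 0.0836
grasp_force: 0.0
```

```bash
python3 chk.py; python3 -c "
from h import *
print(robot.hand_in())"
```

```text
12.5667 [0.50986738 0.12133339 0.18844072] 0.08356405878822237
scene small [369.671772   337.64258003] [0.6712336  0.04630614]
top small [0.67015799 0.04644388]
the job is handed in; nothing more can be done
None
```

The job is handed in at about 12.6 s: the big hole was held still under the tip for about 3 s, then the small hole was brought under it and left there with the post released and the arm clear, both within about 1 mm of centre by the cameras.

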